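Refit the washed drive sleeve on the juicer

TASK

Take the drive sleeve (the taller of the two steel tubes, with a slotted foot and a flange) off its leaning peg on the drying rack and slide it, slotted foot down, over the upright shaft of the juicer base. The cross pin on the shaft may stand at any angle: keep hold of the sleeve and turn it under light pressure until its slots find the pin, let it down until its foot sits fully home on the hub, upright, and let go. Do not force it, and leave the shorter tube, the glass, the jar and the tongs where they are.

Things in the scene. Friction and masses are not known exactly. Their poses are not given: they have to be found in the camera images.
- sleeve: Drive sleeve: steel tube 90 mm long, 36 mm outside, 23 mm bore, about 120 g. Origin: centre of its foot; z along its axis to the top. The foot has 4 slots through the wall, 18 mm deep, 9 mm wide, at own +x, +y, -x, -y. Flange 43 mm across at 34 to 40 mm above the foot; grip the plain tube above 45 mm. Starts foot down on a rack peg, z leaning 35 degrees; draw it off along z by 60 mm.
- spacer: Spacer, to be left alone: plain steel tube 60 mm long, same bore and outside diameter, no slots or flange, on the other leaning peg. Origin at the centre of its lower end, z along its axis.
- rack: Drying rack, fixed: grey plate 150 x 240 mm, 10 mm thick, lips 18 mm high along front and back. Origin under its centre. Two steel pegs 18 mm thick, 55 mm long lean 35 degrees from vertical toward its own -x; each rises from a 48 mm disc whose face centre is at x 30, y 60 or -60, z 40 mm.
- juicer: Juicer motor base, fixed: white round body 132 mm across, 64 mm high, with a steel hub 54 mm across rising to 70 mm in its middle and a grey knob at own -x. Origin under its centre, on the counter. A steel drive shaft 20 mm thick stands 75 mm up from the hub, with a cross pin low on it.
- shaft_top (a point): Centre of the shaft's top end, 145 mm above the counter. The top 5 mm taper to 13 mm across.
- seat (a point): Centre of the hub's flat top, 70 mm above the counter, z up: the sleeve's foot must rest here. A level cross pin, 6 mm thick, 32 mm end to end, goes through the shaft 10 mm above it, at an angle not told; stiff gears hold the shaft up to 0.8 N m. A foot that meets the pin stops 13 mm above the seat; with slots over both pin ends it goes right down.
- glass: Clear tea glass, 63 mm across, 88 mm tall, a bystander; origin under its centre.
- jar: Jar with a screw lid, 61 mm across, 86 mm tall, a bystander; origin under its centre.
- tongs: Steel serving tongs, 246 x 40 x 24 mm, lying flat, a bystander; origin at their middle on the counter, x along them.

How it is judged:
On the way:
1. the sleeve, held in the fingers, is guided onto the shaft: axis within 5 mm of the shaft's and within 0.12 rad of vertical, foot 10 to 65 mm above the hub (z of sleeve in the frame of seat between 0.01 and 0.065 m and horizontal distance between sleeve and seat below 0.005 m and angle between sleeve's own z axis and vertical below 0.12 rad and contact force between the fingers and sleeve above 0.5 N), for 0.1 s.
At the end, for the whole second after the job is handed in: The sleeve stands foot down on the juicer's shaft with its foot within 3 mm of the hub's top, its foot centre within 4 mm of the shaft's axis, within 0.06 rad of vertical, at rest and released; the shorter tube, the glass, the jar and the tongs are where they were (z of sleeve in the frame of seat between -0.003 and 0.003 m and horizontal distance between sleeve and seat below 0.004 m and angle between sleeve's own z axis and vertical below 0.06 rad and linear speed of sleeve below 0.02 m/s); the robot touches nothing.
It fails at once if the sleeve is forced: contact forces between it and the juicer add up to more than 80 N (contact force between sleeve and juicer above 80 N).
It fails at once if the shorter tube is moved more than 25 mm (distance of spacer from where it was at the start of the episode above 0.025 m).
It fails at once if the glass, jar or tongs are moved more than 25 mm (distance of any of glass, jar, tongs from where it was at the start of the episode above 0.025 m).
It also fails if it takes over 64 s, if anything falls off the work surface, if the arm or the gripper's body presses on something with over 40 N, if the wrist force passes 120 N, or if a joint passes its speed limit or range.

ROBOT

A 6-joint arm with a two-finger parallel gripper is mounted at the origin on a cart in front of the work surface, level with it; the furniture and walls round the work are solid. World frame = base frame: x ahead of the robot, y to its left, z up, the work surface at z = 0. Lengths are in m, angles in rad, forces in N, time in s.
With the tool pointing down it reaches from about 0.25 to 0.8 m from the base axis. Payload 8.5 kg.
Tool frame: the origin (TCP) lies at the very end of the fingers, on their centre line; the grasp point (between the pads) lies 19 mm behind it; z points along the fingers, y is the line along which they close (so a half turn about z gives the same grasp; the last joint's range is limited). The gripper opens to 85 mm and grips with 20 to 120 N. Pads are 22 mm wide; open, the fingers measure 114 mm over their backs; the gripper's body (76 mm by 85 mm) begins 54 mm behind the grasp point. The pads swing forward as they close: fully open they stand 13 mm farther back than shut.
Start: joints at [1.276, 0.238, -0.013, 1.319, 0, 1.571], TCP at [0.153, 0.502, 0.231] pointing down, gripper open.
Joint ranges: [-2.66, 2.66], [-1.03, 1.9], [-1.14, 1.46], [-1.82, 2.27], [-1.45, 1.34], [-3.14, 3.14]. Speed limits (rad/s): [2.22, 2.22, 2.79, 3.14, 3.14, 3.14].

INTERFACE

Orientations are given as [roll, pitch, yaw] about the fixed x, y, z axes, in that order (R = Rz(yaw) Ry(pitch) Rx(roll)).
In Python, from plant import robot, eyes, claw gives the robot as it stands (robot), with the cameras (eyes) and the gripper (claw). Calls block until the motion is done:
- robot.reach(position, orientation): joint-space move of the TCP to a pose.
- robot.move_l(position, rot=None, v=0.15): straight line of the TCP; rot=None keeps the orientation; v is the mean speed in m/s.
- robot.move_j(angles): joint-space move.
- claw.move_gripper(opening, f_grip=None): finger opening in m; f_grip is the grip in N (None keeps the last); returns when the fingers have stopped.
- robot.sleep(seconds).
- robot.inverse_kinematics(position, orientation): joint angles nearest the present ones, or None.
- robot.read_state(): the state.
- eyes.capture(name): name is "side" or "top"; returns the picture (384x512x3 uint8, red, green, blue); there is no depth.
- eyes.calibration(name): a dict with "vertical_fov" (degrees; the focal length in pixels is half the picture's height over the tangent of half this angle, whatever the lens; pixels are square), "cx", "cy" (the principal point, pixels), "origin" and "rotation" of the camera in the world. Camera axes: x right, y up, looking along -z (the intrinsics and any distortion apply to the point x, -y, -z); pixel columns grow to the right and rows downward; lengths in m; the calibration is good to about 2 mm. A picture is of the moment at which its call begins. calibration takes no time and is no camera call.
A pose or a line that the arm cannot do raises robot.MotionError and nothing moves.
- robot.sign_off(): hands the job in; it is judged then, once.
The state is a dict: "time_s": time; "joints": joint angles; "joint_velocities": joint speeds; "tau": joint torques, N m; "position": TCP position; "tool_rot": TCP orientation; "contact_force": force on the tool from outside, world axes, zero at the start; "ft_torque": the same for the moment, N m; "width": finger opening in m; "gripper_force": force on a finger pad.
Only numpy, scipy, OpenCV 4.12 (cv2) and the standard library are available. Lean on these libraries where they do the work, as an engineer would, in place of code of your own. Each camera call takes 0.05 s, during which the arm holds its last target. There are 200 camera calls.

## Working session

There is one attempt and no reset: what is moved stays moved. The work goes in short steps, each a Python script; the robot and the scene stay as the last script left them, time stands still between calls to the robot, and variables do not carry over. Pictures are saved under pics/ and viewed, at most 10 in all, crops included, and the job is handed in when it is done.

```bash
ls; mkdir -p pics; python3 - <<'E'
from plant import robot, eyes, claw
import cv2
for n in("side","top"):
    c=eyes.calibration(n);print(n,c)
    cv2.imwrite(f"pics/{n}0.png",eyes.capture(n)[:,:,::-1])
print(robot.read_state())
E
```

```text
pics
plant.py
side {'vertical_fov': 47.86614204531063, 'cx': 265.2869934891901, 'cy': 189.6915241158149, 'origin': array([ 0.11759995, -0.92155621,  0.76965262]), 'rotation': array([ 1.02031867, -0.02185462, -0.43236763])}
top {'vertical_fov': 57.60966468866081, 'cx': 252.6013900219601, 'cy': 185.74336694426557, 'origin': array([0.38199276, 0.01500355, 1.08567758]), 'rotation': array([ 0.1497353 ,  0.03171671, -1.57738712])}
{'time_s': 0.1, 'joints': array([ 1.27599440e+00,  2.38725543e-01, -1.41898758e-02,  1.31919732e+00,
        1.21605057e-05,  1.57080166e+00]), 'joint_velocities': array([ 1.40288314e-03, -6.20873996e-04, -2.47188104e-05, -5.80746617e-04,
        1.96495519e-03, -6.61138841e-04]), 'tau': array([-8.99646584e-04, -5.39717960e+01,  3.47000742e+01,  1.34168740e-02,
       -5.63490767e-05,  6.38944343e-06]), 'position': array([0.15242402, 0.50198578, 0.23073166]), 'tool_rot': array([-3.14027624e+00, -1.21534789e-05,  2.84678538e+00]), 'contact_force': array([ 0.2794194 , -0.04352361, -0.34628847]), 'ft_torque': array([-0.0203447 , -0.01068843, -0.06137612]), 'gripper_force': 0.0, 'width': 0.08535793801374639}
```

View pics/side0.png

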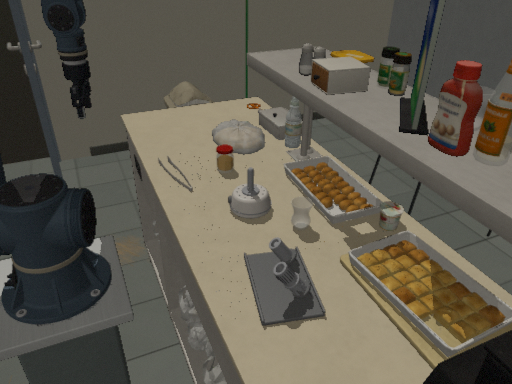

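View pics/top0.png

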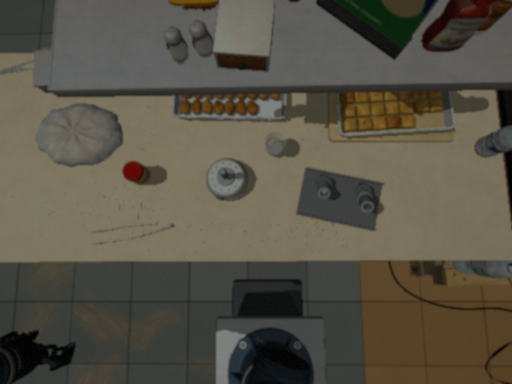

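The side view shows the juicer at about (250,200) and the rack at about (283,285). The tubes are at (283,252) and (292,278), and the nearer one seems to have the flange. The top view shows the juicer at (227,178), and the tubes at (325,187) and (367,202). I'll enlarge both.

```bash
python3 - <<'E'
import cv2,numpy as np
s=cv2.imread("pics/side0.png");t=cv2.imread("pics/top0.png")
a=cv2.resize(s[160:325,220:335],None,fx=3.6,fy=3.6,interpolation=cv2.INTER_CUBIC)
b=cv2.resize(t[150:240,200:390],None,fx=4.2,fy=4.2,interpolation=cv2.INTER_CUBIC)
cv2.imwrite("pics/sc.png",a);cv2.imwrite("pics/tc.png",b)
E
```

```text
(no output)
```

View pics/sc.png

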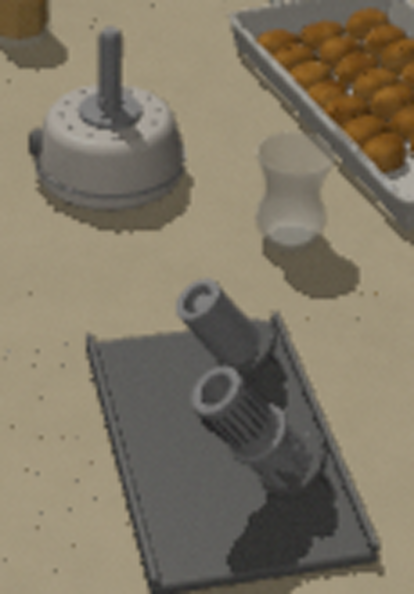

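View pics/tc.png

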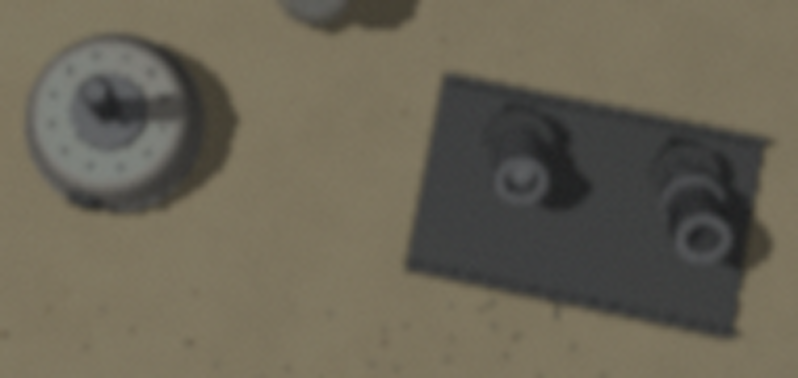

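```bash
cat > h.py <<'E'
import numpy as np,cv2
from scipy.spatial.transform import Rotation as R
from plant import robot, eyes, claw
def cam(n):
    c=eyes.calibration(n);f=192/np.tan(np.radians(c["vertical_fov"]/2))
    return c["origin"],R.from_euler("xyz",c["rotation"]).as_matrix(),f,c["cx"],c["cy"]
def ray(n,p):
    o,M,f,cx,cy=cam(n);d=M@[(p[0]-cx)/f,-(p[1]-cy)/f,-1];return o,d/np.linalg.norm(d)
def onz(n,p,z):
    o,d=ray(n,p);return o+d*(z-o[2])/d[2]
def tri(ps,pt):
    o1,d1=ray("side",ps);o2,d2=ray("top",pt)
    k=np.linalg.lstsq(np.c_[d1,-d2],o2-o1,rcond=None)[0]
    a,b=o1+k[0]*d1,o2+k[1]*d2;return (a+b)/2,np.linalg.norm(a-b)
def proj(n,P):
    o,M,f,cx,cy=cam(n);q=M.T@(np.asarray(P)-o);return np.array([cx-f*q[0]/q[2],cy+f*q[1]/q[2]])
E
python3 - <<'E'
from h import *
np.set_printoptions(precision=4,suppress=True)
S=lambda x,y:(x/3.6+220-.36,y/3.6+160-.36)
T=lambda x,y:(x/4.2+200-.38,y/4.2+150-.38)
print("sleeve top",tri(S(217,392),T(704,238)))
print("spacer top",tri(S(201,300),T(521,181)))
print("shaft top",tri(S(110,32),T(93,89)))
print("hub side/top z.07",onz("side",S(110,110),.07),onz("top",T(108,112),.07))
t=cv2.imread("pics/top0.png");s=cv2.imread("pics/side0.png")
g=cv2.cvtColor(t,cv2.COLOR_BGR2HSV);sub=np.zeros(t.shape[:2],np.uint8)
m=((g[...,1]<60)&(g[...,2]<110)).astype(np.uint8);sub[155:240,285:390]=m[155:240,285:390]
sub=cv2.morphologyEx(sub,cv2.MORPH_OPEN,np.ones((3,3)))
c=max(cv2.findContours(sub,0,2)[0],key=cv2.contourArea);rc=cv2.minAreaRect(c);print(rc)
bx=cv2.boxPoints(rc);W=np.array([onz("top",p,.014) for p in bx]);print(W,np.linalg.norm(np.diff(W,axis=0),axis=1),W.mean(0))
ap=cv2.approxPolyDP(c,6,True)[:,0];print(ap)
b=np.zeros(t.shape[:2],np.uint8);b[150:210,200:250]=((g[...,1]<70)&(g[...,2]>120)).astype(np.uint8)[150:210,200:250]
c=max(cv2.findContours(b,0,2)[0],key=cv2.contourArea);e=cv2.fitEllipse(cv2.convexHull(c));print("body",e,onz("top",e[0],.05))
for n,p in(("glass",(276,146)),("jar",(134,172))):print(n,onz(n and "top",p,.08))
E
```

```text
sleeve top (array([ 0.4686, -0.2727,  0.1106]), np.float64(0.0009467120933403714))
spacer top (array([ 0.5123, -0.1588,  0.086 ]), np.float64(0.0037009199627083588))
shaft top (array([0.5673, 0.1288, 0.1425]), np.float64(0.00023389433474625427))
hub side/top z.07 [0.5651 0.1226 0.07  ] [0.5648 0.1269 0.07  ]
((339.76922607421875, 198.65383911132812), (81.38819885253906, 50.7940788269043), 11.309932708740234)
[[ 0.4504 -0.0807  0.014 ]
 [ 0.6051 -0.1154  0.014 ]
 [ 0.5518 -0.3582  0.014 ]
 [ 0.4003 -0.3191  0.014 ]] [0.1586 0.2485 0.1565] [ 0.5019 -0.2183  0.014 ]
[[305 167]
 [296 214]
 [375 230]
 [383 182]]Traceback (most recent call last):
  File "<stdin>", line 17, in <module>
cv2.error: OpenCV(4.12.0) /io/opencv/modules/imgproc/src/shapedescr.cpp:361: error: (-201:Incorrect size of input array) There should be at least 5 points to fit the ellipse in function 'fitEllipseNoDirect'
```

```bash
cat >> h.py <<'E'
yw=np.radians(-12.3);th=np.radians(35)
ax=np.array([-np.sin(th)*np.cos(yw),-np.sin(th)*np.sin(yw),np.cos(th)])
yr=np.array([-np.sin(yw),np.cos(yw),0])
def grot(sg):
    z=-ax;y=sg*yr;return R.from_matrix(np.c_[np.cross(y,z),y,z]).as_euler("xyz")
PT=np.array([.468,-.2725,.1115])
SH=np.array([.567,.1285])
E
python3 - <<'E'
from h import *
np.set_printoptions(precision=3,suppress=True)
print(ax)
for sg in(1,-1):
    r=grot(sg);print(r)
    for d in(.1,-.04):print(robot.inverse_kinematics(PT+d*ax,r))
    for yy in np.arange(-180,181,45):print(yy,robot.inverse_kinematics([*SH,.21],[np.pi,0,np.radians(yy)]))
E
```

```text
[-0.56   0.122  0.819]
[3.142 0.611 2.927]
[-0.748 -0.156 -0.738  0.446  0.296 -0.451]
[-0.646  0.143 -0.834  0.027  0.242 -0.36 ]
-180 [0.223 0.343 0.08  1.308 0.    0.223]
-135 [ 0.223  0.343  0.08   1.308  0.    -0.563]
-90 [ 0.223  0.343  0.08   1.308  0.    -1.348]
-45 [ 0.223  0.343  0.08   1.308  0.    -2.133]
0 [ 0.223  0.343  0.08   1.308  0.    -2.919]
45 [0.223 0.343 0.08  1.308 0.    2.579]
90 [0.223 0.343 0.08  1.308 0.    1.794]
135 [0.223 0.343 0.08  1.308 0.    1.008]
180 [0.223 0.343 0.08  1.308 0.    0.223]
[ 3.142 -0.611 -0.215]
[-0.748 -0.156 -0.738  0.446  0.296  2.691]
[-0.646  0.143 -0.834  0.027  0.242  2.781]
-180 [0.223 0.343 0.08  1.308 0.    0.223]
-135 [ 0.223  0.343  0.08   1.308  0.    -0.563]
-90 [ 0.223  0.343  0.08   1.308  0.    -1.348]
-45 [ 0.223  0.343  0.08   1.308  0.    -2.133]
0 [ 0.223  0.343  0.08   1.308  0.    -2.919]
45 [0.223 0.343 0.08  1.308 0.    2.579]
90 [0.223 0.343 0.08  1.308 0.    1.794]
135 [0.223 0.343 0.08  1.308 0.    1.008]
180 [0.223 0.343 0.08  1.308 0.    0.223]
```

```bash
python3 - <<'E'
from h import *
np.set_printoptions(precision=4,suppress=True)
r=grot(1)
robot.reach([.33,.2,.33],[np.pi,0,np.pi])
robot.reach(PT+.08*ax,r)
robot.move_l(PT-.040*ax,v=.1)
f0=robot.read_state()["contact_force"]
cv2.imwrite("pics/s1.png",cv2.resize(eyes.capture("side")[200:330,220:350,::-1],None,fx=4,fy=4,interpolation=2))
claw.move_gripper(.03,f_grip=40)
robot.sleep(.2);s=robot.read_state()
print(s["time_s"],s["width"],s["gripper_force"],f0,s["contact_force"],s["position"],PT-.04*ax)
E
```

```text
5.375 0.03452406761018717 43.012194104958326 [-0.1203 -0.6786  0.3145] [-3.5515  1.1069  5.7799] [ 0.4904 -0.2775  0.0789] [ 0.4904 -0.2774  0.0787]
```

View pics/s1.png

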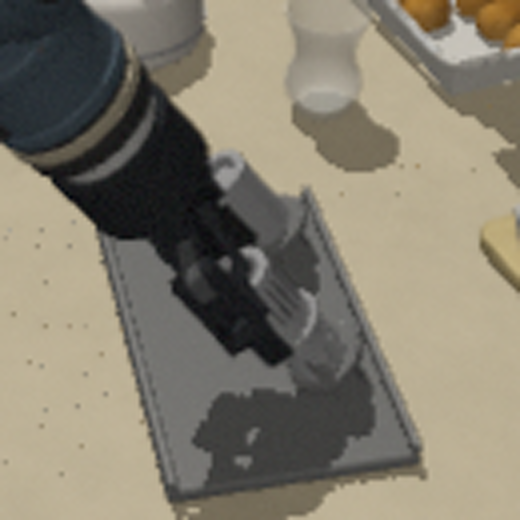

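The view shows the open fingers straddling the sleeve. They closed at 34.5 mm with 43 N, so the sleeve is held. Next I draw it off and bring it upright above the shaft.

```bash
python3 - <<'E'
from h import *
np.set_printoptions(precision=4,suppress=True)
p=PT-.04*ax
robot.move_l(p+.075*ax,v=.08)
q=p+.075*ax;q[2]=.27
robot.move_l(q,v=.15)
robot.reach([*SH,.235],[np.pi,0,np.pi])
robot.sleep(.3);s=robot.read_state()
print(s["time_s"],s["width"],s["gripper_force"],s["contact_force"],s["position"],s["tool_rot"],s["ft_torque"])
a=eyes.capture("side")[...,::-1];b=eyes.capture("top")[...,::-1]
cv2.imwrite("pics/s2f.png",a);cv2.imwrite("pics/t2f.png",b)
cv2.imwrite("pics/s2.png",cv2.resize(a[100:220,200:310],None,fx=5,fy=5,interpolation=2))
print(proj("side",[*SH,.145]),proj("side",[*SH,.185]),proj("side",[*SH,.222]))
E
```

```text
9.3083 0.033920451650388504 42.28888910729438 [ 0.5045  0.6645 -1.2656] [0.567  0.1277 0.2354] [3.1414 0.0006 3.1402] [ 0.0106 -0.015  -0.0424]
[250.1073 167.8577] [250.1547 155.9677] [250.2    144.6177]
```

View pics/s2.png

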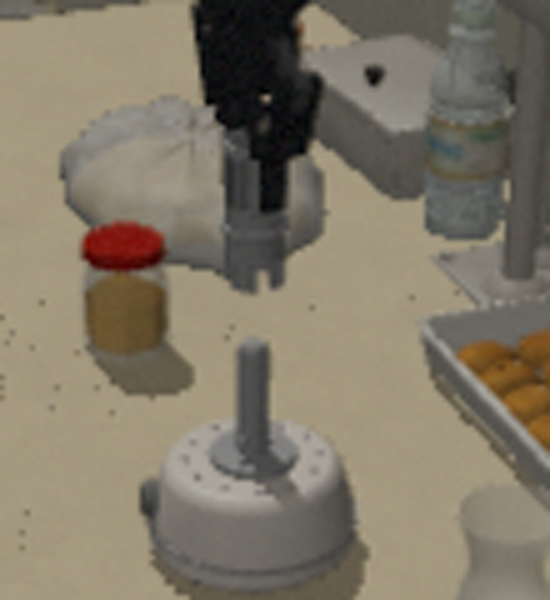

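The side view shows the sleeve upright with a slot visible at crop (262,280). Its foot is centred near column 257 and the shaft near 252.5, so the sleeve sits about 1 px right. I'll measure this to sub-pixel.

```bash
python3 - <<'E'
from h import *
np.set_printoptions(precision=2,suppress=True)
s=cv2.imread("pics/s2f.png").astype(int)
w=(s[...,2]-s[...,0])  # red-blue: counter warm, steel neutral
for v in (138,139,140,143,144,145,146,150,152,154,156,171,173,175,177,179,181,183):
    r=w[v,240:264].astype(float);bg=np.median(np.r_[r[:3],r[-3:]]);k=np.clip((bg-r)/max(bg-r.min(),1),0,1)
    i=np.where(k>.5)[0]
    def edge(a,b): return 240+a+(.5-k[a])/(k[b]-k[a])*(b-a)
    L=edge(i[0]-1,i[0]);Rr=edge(i[-1]+1,i[-1]);print(v,L,Rr,(L+Rr)/2,Rr-L)
t=cv2.imread("pics/top0.png").astype(int);m=np.zeros(t.shape[:2],np.uint8)
g=cv2.cvtColor(t.astype(np.uint8),cv2.COLOR_BGR2HSV)
print(g[178,195:262,1],g[178,195:262,2])
E
```

```text
138 244.71875 256.5357142857143 250.62723214285714 11.816964285714278
139 244.6851851851852 256.2708333333333 250.47800925925924 11.585648148148124
140 244.7962962962963 255.97222222222223 250.38425925925927 11.175925925925924Traceback (most recent call last):
  File "<stdin>", line 9, in <module>
  File "<stdin>", line 8, in edge
IndexError: index 24 is out of bounds for axis 0 with size 24
```

```bash
python3 - <<'E'
from h import *
s=cv2.cvtColor(cv2.imread("pics/s2f.png"),cv2.COLOR_BGR2GRAY).astype(int)
print("    ",np.arange(240,262))
for v in (140,143,145,146,150,152,154,156,172,176,180,184): print(v,s[v,240:262])
g=cv2.cvtColor(cv2.imread("pics/top0.png"),cv2.COLOR_BGR2HSV)
print(g[178,198:262,1]);print(g[178,198:262,2]);print(g[150:212,226,1])
E
```

```text
[240 241 242 243 244 245 246 247 248 249 250 251 252 253 254 255 256 257
 258 259 260 261]
140 [134 131 132 134 132  54  49  62  55  63  70  65  16  13  16  16  35  84
 123 119 116 113]
143 [135 137 138 136 126  71  72  77  75  75  67  69  67  66  66  64  68  84
 104 101  92  93]
145 [121 125 128 129 105 113  76  75  78  75  75  73  71  67  61  66  72  74
  95  89  85  83]
146 [113 116 123 126 105  88  86  86  79  81  83  82  79  79  78  69  77 100
  91  83  81  78]
150 [104 101 102 103  97  69  75  75  76  76  74  72  68  68  61  55  59  70
  93 145 147 152]
152 [ 85  89  93  95  91  67  73  74  74  75  75  74  73  68  63  67  79 133
 152 153 153 153]
154 [143 142 132  75  78  69  69  71  78  73  75  99 125  99  68  67  85 137
 152 152 152 151]
156 [151 151 151 151 146 132  85  72  80  72  74 110 147 124  68  68  92 148
 151 151 152 152]
172 [153 153 152 154 153 152 146 113  78  78  79  74  67  83 135 153 152 152
 152 153 152 152]
176 [155 152 154 151 153 154 148 111  77  80  78  74  65  93 151 152 154 152
 154 155 154 154]
180 [154 153 153 155 154 154 147 108  77  80  77  75  63  95 154 154 155 152
 153 152 154 153]
184 [155 158 159 161 161 162 155 113  76  80  78  73  63  84 133 144 152 162
 158 151 152 153]
[63 64 64 62 62 63 60 54 33 18 13 10 12 10 11 12 12 14  9  5  8 10  8 11
  6  7  4  9  9 13  5 19 13 12 12  8  8 12 12 14 15 14 14 14 17 19 19 19
 20 19 39 54 58 67 66 66 63 66 63 61 64 62 60 61]
[126 123 124 123 123 126 123 117 101 101 115 125 127 122 119 125 128 127
 117 105  99  98  99  97  87  73  59  54  57  59  55  55  58  64  65  63
  66  82  87  88  86  88  88  89  88  80  67  55  52  53  59  66  70  69
  70  70  69  73  89 113 124 124 124 125]
[59 61 63 64 59 61 53 49 35 21 16 13 12 12 12 12 10  5  3  6 10  8  5 12
 14 14 15 13  9  9 11 10  5  8  5  5  9  8 10  8 10  8 10 13 19 21 19 14
 15 23 50 60 62 62 61 61 63 61 61 61 62 63]
```

```bash
python3 - <<'E'
from h import *
np.set_printoptions(precision=4,suppress=True)
for z in(.02,.04,.06):print(onz("top",(227,178.8),z))
X,Y=.567-.0018,.1285
RO=[np.pi,0,np.pi]
robot.move_l([X,Y,.205],v=.08);robot.sleep(.2)
f0=robot.read_state()["contact_force"]
for z in np.arange(.203,.168,-.003):
    robot.move_l([X,Y,z],v=.03)
    s=robot.read_state();d=s["contact_force"]-f0
    print(z,d,s["position"],s["ft_torque"])
    if np.abs(d[2])>5 or np.hypot(d[0],d[1])>8:break
print(s["time_s"])
a=eyes.capture("side")[...,::-1]
cv2.imwrite("pics/s3.png",cv2.resize(a[100:220,200:310],None,fx=5,fy=5,interpolation=2))
E
```

```text
[0.5658 0.1271 0.02  ]
[0.5623 0.125  0.04  ]
[0.5589 0.1229 0.06  ]
0.203 [-0.7316  0.8408 -0.0595] [0.5651 0.1285 0.203 ] [ 0.028  -0.066  -0.0407]
0.2 [-0.8208 -0.4981  0.6339] [0.565  0.1285 0.1997] [ 0.0459 -0.0105 -0.0084]
0.197 [-1.0998 -0.275   0.1692] [0.5651 0.1285 0.1967] [ 0.0406  0.0082 -0.0225]
0.194 [-1.6766 -0.7679  0.2226] [0.565  0.1285 0.1938] [ 0.0253  0.0273 -0.0042]
0.191 [-0.966  -0.0664 -1.0414] [0.5651 0.1285 0.1908] [ 0.058   0.0328 -0.0571]
0.188 [ 1.4484 -0.6932 -1.9143] [0.5655 0.1283 0.1879] [-0.3539 -0.4765  0.0164]
0.185 [ 3.092  -2.2022 -2.0511] [0.5655 0.1283 0.1849] [-0.5087 -0.8269  0.0278]
0.182 [ 3.4522 -2.6497 -2.3278] [0.5655 0.1283 0.1818] [-0.6498 -1.1131  0.0381]
0.179 [ 3.6749 -3.2109 -1.3706] [0.5655 0.1283 0.1788] [-0.7295 -1.2282 -0.0317]
0.176 [ 4.3363 -2.5753 -1.6008] [0.5655 0.1283 0.1758] [-0.8092 -1.298   0.0512]
0.173 [ 5.1859 -4.1563 -0.8696] [0.5654 0.1283 0.1726] [-0.8175 -1.3394  0.0158]
0.16999999999999998 [ 5.1745 -4.0593 -0.4694] [0.5655 0.1283 0.1696] [-0.8763 -1.2911  0.0304]
13.1333
```

View pics/s3.png

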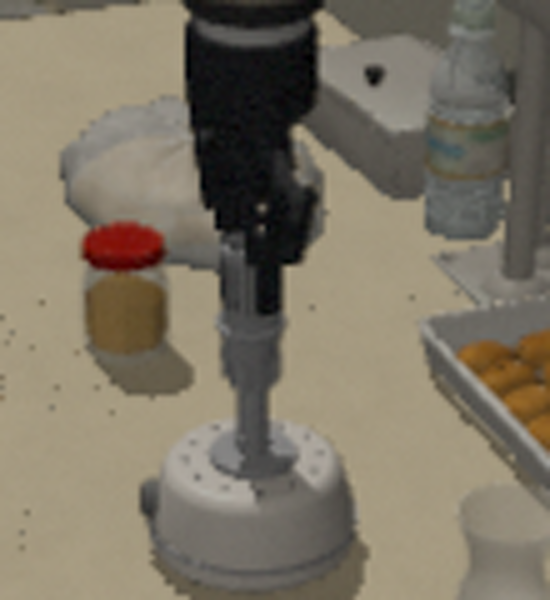

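The sleeve is on the shaft, with its foot partway down and a small side load. I'll continue down, centring by force, until the pin stops it.

```bash
cat > st.py <<'E'
from h import *
np.set_printoptions(precision=4,suppress=True)
F0=np.array([0,0,0.])
def step(c,yaw,z,v=.03):
    robot.move_l([*c,z],rot=[np.pi,0,yaw],v=v);s=robot.read_state();f=s["contact_force"]
    c+=np.clip(f[:2]*1.5e-4,-.0006,.0006)
    return s,f
E
python3 - <<'E'
from st import *
c=np.array([.5652+.0008,.1285-.0006])
for z in np.arange(.168,.122,-.002):
    s,f=step(c,np.pi,z)
    print(round(z,4),f,s["position"],c,s["ft_torque"])
    if f[2]>8 or np.hypot(*f[:2])>20:break
print(s["time_s"],s["width"])
E
```

```text
0.168 [ 1.7358 -1.0358 -3.9332] [0.5655 0.128  0.1674] [0.5663 0.1277] [-0.3472 -0.542   0.0242]
0.166 [-0.0599 -0.9129 -0.8465] [0.5657 0.1279 0.1656] [0.5663 0.1276] [-0.1156 -0.0696  0.0097]
0.164 [-0.7987  0.1022 -1.3726] [0.5659 0.1277 0.1638] [0.5661 0.1276] [ 0.003   0.01   -0.0335]
0.162 [ 0.0152 -0.0923 -1.2642] [0.566  0.1276 0.1619] [0.5661 0.1276] [ 0.0055  0.0622 -0.004 ]
0.16 [ 0.5949 -0.3886 -0.9477] [0.566  0.1276 0.1598] [0.5662 0.1276] [0.0453 0.0519 0.0034]
0.158 [-0.0812  0.1357 -1.1559] [0.5661 0.1275 0.1578] [0.5662 0.1276] [-0.0589  0.0076 -0.0166]
0.156 [ 0.4631 -0.673  -1.1841] [0.5661 0.1276 0.1558] [0.5663 0.1275] [-0.0097  0.0318 -0.0435]
0.154 [-0.348   0.5693 -1.1501] [0.5662 0.1274 0.1539] [0.5662 0.1276] [ 0.0367  0.0693 -0.0097]
0.152 [-0.3703 -0.2826 -1.262 ] [0.5662 0.1275 0.1519] [0.5662 0.1275] [ 0.0294 -0.0064  0.0109]
0.15 [-0.0503 -0.3391 -2.0885] [0.5661 0.1275 0.1498] [0.5662 0.1275] [-0.0281 -0.0069 -0.0166]
0.148 [ 0.5067 -0.269  -1.3278] [0.5661 0.1274 0.1479] [0.5662 0.1274] [-0.0343 -0.0044  0.0003]
0.146 [-0.3718  0.1317 -1.338 ] [0.566
[... 158 characters left out ...]
142 [-0.4529  0.2577 -1.5422] [0.566  0.1274 0.1419] [0.5661 0.1275] [ 0.0022 -0.0143  0.0095]
0.14 [-0.9182 -0.4485 -0.8007] [0.566  0.1275 0.1398] [0.5659 0.1274] [-0.0141 -0.0115 -0.0077]
0.138 [-0.2028 -0.1981 -1.4512] [0.5658 0.1274 0.1378] [0.5659 0.1274] [-0.0078 -0.0192  0.0057]
0.136 [ 0.6812  0.4046 -1.8172] [0.5658 0.1273 0.1358] [0.566  0.1274] [-0.0444 -0.024   0.0198]
0.134 [ 0.1169  0.1228 -0.9406] [0.5659 0.1274 0.1339] [0.566  0.1274] [-0.0255  0.0305  0.0546]
0.132 [0.7067 0.0768 1.253 ] [0.5662 0.1275 0.1322] [0.5661 0.1275] [ 0.0191 -0.09    0.0233]
0.13 [-3.061  -0.1691 12.1866] [0.5667 0.1276 0.1316] [0.5657 0.1274] [-0.1482  0.645  -0.0032]
18.1833 0.034045273752365136
```

```bash
python3 - <<'E'
from st import *
c=np.array([.5661,.1275]);z=.1308
for k in range(0,26):
    yaw=-np.pi+np.radians(4*k);t0=robot.read_state()["time_s"]
    robot.reach([*c,z],[np.pi,0,yaw])
    s=robot.read_state();f=s["contact_force"]
    print(4*k,f,s["position"],s["ft_torque"][2],round(s["time_s"]-t0,2),s["width"])
    if f[2]<1.5 and s["position"][2]<z+.0005 or np.linalg.norm(f)>25: break
    c+=np.clip(f[:2]*1e-4,-.0003,.0003)
print(s["time_s"],c)
E
```

```text
0 [-1.1105 -0.5401  7.8959] [0.5666 0.1276 0.1318] -0.01669803234394366 0.25 0.03381915195906883
4 [-0.2721 -0.4645  7.5068] [0.5666 0.1276 0.1318] 0.007888869774314633 0.25 0.0339272689557761
8 [-2.2139  1.5298  7.5269] [0.5665 0.1279 0.1318] 0.0028582284179509317 0.25 0.034286062434612324
12 [-0.3708  1.2526  6.9966] [0.5662 0.1279 0.1317] 0.004143886482970112 0.25 0.0340704742979753
16 [-0.8272  0.4583  5.7757] [0.5661 0.1279 0.1316] -0.0006138113662478815 0.25 0.0341787605678087
20 [ 1.3829 -3.2092  2.1141] [0.5663 0.1274 0.1311] 0.08246002685598333 0.25 0.03406920086353932
24 [ 1.3071 -1.7873  0.049 ] [0.5658 0.1273 0.1306] 0.06764674246231786 0.25 0.034136198864959395
19.9333 [0.5658 0.1274]
```

The force dropped at about 22°, so the slots have found the pin. I'll lower gently and correct yaw if it resists.

```bash
python3 - <<'E'
from st import *
c=np.array([.5659,.1274]);z=.1305;a=25.
for k in range(40):
    robot.reach([*c,z],[np.pi,0,-np.pi+np.radians(a)])
    s=robot.read_state();f=s["contact_force"];tz=s["ft_torque"][2]
    print(round(z,4),round(a,1),f,s["position"],tz)
    if np.linalg.norm(f)>20: break
    c+=np.clip(f[:2]*1e-4,-.0003,.0003)
    if f[2]>6:
        if z<.122: break
        a+=2
        if a>36:break
    else: z-=.0012
print(s["time_s"],c)
E
```

```text
0.1305 25.0 [ 0.2236 -1.5491  1.0325] [0.5658 0.1273 0.1304] -0.005509854315119446
0.1293 25.0 [ 3.1334 -3.4161 -2.1672] [0.5662 0.1269 0.129 ] 0.04442260307075192
0.1281 25.0 [ 2.6411 -2.8577 -2.5465] [0.5662 0.1268 0.1279] 0.0329040515766523
0.1269 25.0 [ 2.2582 -2.1283 -1.1587] [0.5663 0.1267 0.1267] 0.026677229933423294
0.1257 25.0 [ 1.4484 -0.8845 -1.5765] [0.5665 0.1267 0.1256] 0.05045919862493306
0.1245 25.0 [ 0.4385  0.6585 -1.7305] [0.5666 0.1266 0.1244] 0.001167271668430593
0.1233 25.0 [ 0.2111  0.5161 -1.7212] [0.5667 0.1266 0.1231] 0.06411462271293937
0.1221 25.0 [ 0.7691  1.6515 -1.8796] [0.5668 0.1266 0.122 ] 0.04037154187322945
0.1209 25.0 [ 0.7858  0.8119 -1.6307] [0.567  0.1267 0.1208] 0.0341306147324416
0.1197 25.0 [-0.1672  0.7018 -1.7543] [0.5671 0.1267 0.1196] 0.03401605860319588
0.1185 25.0 [-2.5779  0.3002  5.5844] [0.5672 0.1268 0.1192] 0.039184837629975794
0.1173 25.0 [-3.9192 -0.0387 14.4911] [0.5672 0.1269 0.1191] -0.01874555973554959
22.9333 [0.5665 0.1268]
```

It stopped at 0.1191, which is 13 mm below the pin contact, so the foot is home. Next I ease off, release and retreat.

```bash
python3 - <<'E'
from st import *
yaw=-np.pi+np.radians(25)
robot.reach([.5668,.1268,.1190],[np.pi,0,yaw]);robot.sleep(.2)
print(robot.read_state()["contact_force"])
claw.move_gripper(.085);robot.sleep(.2)
s=robot.read_state();print(s["contact_force"],s["width"])
robot.move_l([.5668,.1268,.27],v=.1)
robot.reach([.3,.25,.32],[np.pi,0,np.pi])
robot.sleep(.3);print(robot.read_state()["time_s"])
a=eyes.capture("side")[...,::-1];b=eyes.capture("top")[...,::-1]
A=cv2.resize(a[110:310,140:340],(560,560),interpolation=2)
B=cv2.resize(b[140:240,190:290],(240,240),interpolation=2)
A[:240,-240:]=B
cv2.imwrite("pics/fin.png",A)
E
```

```text
[-1.6431  0.6965  4.595 ]
[ 0.3818  0.3172 -0.1367] 0.08465981704226623
27.2333
```

View pics/fin.png

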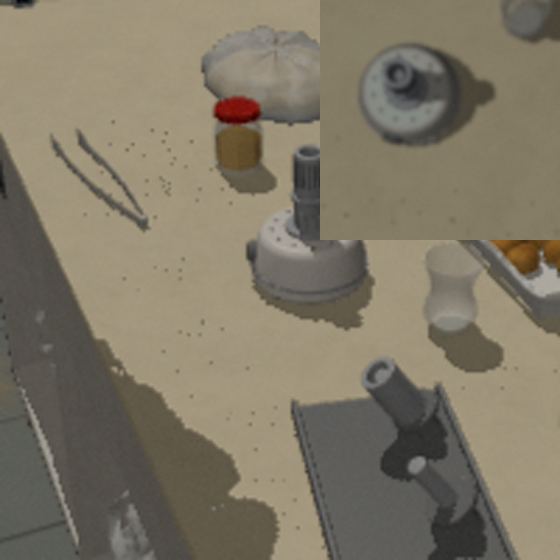

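The view shows the sleeve upright on the hub around (307,190), with the robot clear of it. The spacer, glass, jar and tongs are where they were.

```bash
python3 -c "
from plant import robot, eyes, claw
print(robot.sign_off())"
```

```text
the job is handed in; nothing more can be done
None
```

The drive sleeve is on the juicer shaft, slots over the pin, foot down on the hub and released; in the last pictures it stands upright with the bystanders in place, and I handed the job in at about 27 s with no verdict shown.

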